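# Shut the needle valve on the airbrush air control

### The arm

A 6-joint arm with a two-finger parallel gripper is mounted at the origin on a cart in front of the work surface, level with it; the furniture and walls round the work are solid. World frame = base frame: x ahead of the robot, y to its left, z up, the work surface at z = 0. Lengths are in mm, angles in degrees, forces in N, time in s.
With the tool pointing down it reaches from about 300 to 850 mm from the base axis. Payload 4.2 kg.
Tool frame: the origin (TCP) lies on the centre line of the jaws, within the pads' length; the fingertips stand 11 mm ahead of it and the grasp point (between the pads) lies 8 mm behind it; z points along the fingers, y is the line along which they close (so a half turn about z gives the same grasp; the last joint's range is limited). The gripper opens to 91 mm and grips with 3 to 60 N. Pads are 32 mm wide; open, the fingers measure 118 mm over their backs; the gripper's body (76 mm by 178 mm) begins 60 mm behind the grasp point.
Start: joints at [75.802, 18.312, 89.639, -0, 72.044, -1.146], TCP at [129.856, 560.16, 224.976] pointing down, gripper open.
Joint ranges: [-177.97, 177.97], [-48.28, 115.42], [12.27, 149.76], [-77.06, 257.06], [2.81, 150.46], [-146.56, 146.56]. Speed limits (degrees/s): [147.25, 147.25, 180, 180, 180, 180].

### API

Orientations are given as [roll, pitch, yaw] about the fixed x, y, z axes, in that order (R = Rz(yaw) Ry(pitch) Rx(roll)).
In Python, from workcell import env, grab_frame, camera_model, models gives the robot as it stands.
- The arm moves only by the shell command python3 -m crank 'ROWS' [FORCE]. ROWS is text: rows parted by semicolons, each of 7 numbers parted by spaces: the closure, from -1 (fully open) to 1 (shut), so that 0 is half open, then the shift along the tool's x, y, z in mm, then the turn, a rotation vector about the tool's x, y, z in degrees. A call has 1 to 10 rows; each row shifts and turns the commanded pose from where the row before left it, along the tool's axes as they then stand; what a row does not reach is not made up. A row lasts 1/8 s, in which the tool goes at most 62.5 mm and 10.7 degrees, less where a joint would pass 70% of its speed; a pose out of reach is approached as far as the arm can. A call is refused whole if a number of a shift passes 62.5 or a number of a turn 10.7, either way. A call with a gripper value outside its range is refused whole. The fingers move at their own pace and stop on an object; FORCE is the grip in N (left out, the last holds). Time passes only in rows, so rows that do not move let the fingers close. It gives the time, the measured TCP pose, the force, the opening and the grip force at its end, in the units of the state.
- env.state(): the state, without advancing time (a new reading comes with each control period).
- grab_frame(name): name is "scene" or "top"; returns the picture (420x560x3 uint8, blue, green, red); there is no depth.
- camera_model(name): a dict with "K" (3x3 intrinsics, pixels), "R" (3x3) and "t" (3): a world point X has camera coordinates R X + t. Camera axes: x right, y down, z forward; pixel columns grow to the right and rows downward; lengths in mm; the calibration is good to about 2 mm. A picture is of the moment at which its call begins. camera_model takes no time and is no camera call.
- env.job_done(): hands the job in; it is judged then, once.
Trained networks look in the newest picture that a camera, given by its name, has taken for a name from the list of things; names that differ only in an ending like _2 or _b are one class to them, and where a whole thing is asked for, a point or a joint stands for the part that bears it (a point fixed in the world has none). Each returns a list of dicts, best first, with "p" (0 to 1); they miss things now and then, are a little off and sometimes report something else, mostly with a low value. They report only what shows in the picture. A call takes as long as a camera call. They do not tell look-alikes from the thing itself.
- models.search_frame(name, camera): "point" ([x, y, z] in mm, in world coordinates, good to about 4 mm: the middle of the surface that is visible of it).
The state is a dict: "time_s": time; "qpos": joint angles; "qvel": joint speeds; "effort": joint torques, N m; "ee_pos": TCP position; "ee_rot": TCP orientation; "force": force on the tool from outside, world axes, zero at the start; "torque": the same for the moment, N m; "gripper_width": finger opening in mm; "gripper_force": force on a finger pad.
Only numpy, scipy, OpenCV 4.12 (cv2) and the standard library are available. Lean on these libraries where they do the work, as an engineer would, in place of code of your own. Each camera call takes 0.05 s, during which the arm holds its last target. There are 200 camera calls.

### The job

Shut down the airbrush line: on the grey metal air control, turn only the small bar-shaped inner knob clockwise (seen from above) until it comes up against its stop, and nip it up snugly there, as with two fingers, without forcing it; the big round ring under the knob must stay as it is set. Then press the round vent button beside it fully in for a moment and let it spring back. Leave everything else on the worktop alone.

Things in the scene. Friction and masses are not known exactly. Their poses are not given: they have to be found in the camera images.
- air_head: The air control: a fixed aluminium block 84 x 150 x 45 mm (x, y, height), origin at the centre of its underside on the worktop. In its own frame: the ring and knob share an upright axis at y = +32 mm; the vent button's axis is at y = -45 mm; a small gauge is on its -x face, two brass hose barbs on its +x face.
- knob_center (a point): Centre of the inner knob's bar, on the turning axis, 69.5 mm above the worktop. The bar is 30 mm long (point x), 10 mm wide (point y: close on its flat sides along y), its top 77 mm above the worktop. Its foot is a 25 mm round skirt, top at 64 mm, so fingertips grip well at 65 to 67 mm. The ring top below is at 60 mm: fingertips resting on it drag it.
- knob_mark (a point): Outer end of the dark line on top of the knob's bar, 14 mm from the axis on the bar's +x end: where the knob points. With the valve shut it points to the block's +x side (the hose barbs) within 0.4 rad either way: where exactly the stop lies differs from valve to valve and shows only by feel. It starts 0.8 to 2.6 rad short of that, so a second grasp may be needed.
- twist (a joint): Elastic twist of the knob on the spindle, rad, positive when pushed clockwise: 8 N m per rad, so it reads the torque on the knob; 0 when let go, about 0.006 while turning (0.05 N m, the same all the way). Against the stop, 0.015 (0.12 N m) or more held for 0.2 s is snug; more than 0.044 (0.35 N m) either way is forcing it.
- ring_mark (a point): White mark on top of the big outer ring, 26 mm from the axis, 60 mm above the worktop. The ring is 56 mm across, 13.5 mm high, knurled, and turns very easily (0.015 N m). It must not be shifted: 3 mm at this mark (0.115 rad) is too much.
- vent (a joint): Travel of the vent button, m: 0 out, 0.006 fully in, springs back by itself. It takes 1.5 N to start and 5 N fully in.
- vent_top (a point): Centre of the top face of the vent button, 59 mm above the worktop when out; the button is a steel plunger 19 mm across that stands 8 mm out of a 26 mm collar whose top is 51 mm above the worktop.
- paint_jar: Bystander: white-capped paint jar, 39 mm across, 63 mm tall, loose, behind the block; origin at the centre of its underside.
- red_dropper: Bystander: red dropper bottle, 26 mm across, 84 mm tall, loose, beside the block; origin at the centre of its underside.
- cup: Bystander: small white measuring cup, 32 mm across, 32 mm tall, loose, beside the block; origin at the centre of its underside.
- nozzle_spanner: Bystander: small flat spanner 18 x 88 x 8 mm, loose, lying in front of the block; origin at the centre of its underside.
- brown_jar: Bystander: short jar with a brown cap, 35 mm across, 41 mm tall, loose, behind the block; origin at the centre of its underside.
Not all that is in view belongs to the job. Leave any orange look-alike of the air_head alone.

How it is judged:
By the outcome, as a careful person would: the job done as asked, in the order asked, and still so for the second after the job is handed in, with the robot touching nothing.
It also fails if it takes over 72 s, if anything falls off the work surface, if the arm or the gripper's body presses on something with over 40 N, if the wrist force passes 120 N, or if a joint passes its speed limit or range.

## Working session

There is one attempt and no reset: what is moved stays moved. The work goes in short steps, Python scripts to look and compute and a shell command to move; the robot and the scene stay as the last step left them, time stands still between calls to the robot, and variables do not carry over. Pictures are saved under pics/ and viewed, at most 10 in all, crops included, and the job is handed in when it is done.

```bash
ls; mkdir -p pics; cat > h.py <<'E'
from workcell import env, grab_frame, camera_model, models
import numpy as np, cv2
def px(name,P):
    c=camera_model(name);q=np.array(c["R"])@np.array(P,float)+np.array(c["t"]);u=np.array(c["K"])@q;return u[:2]/u[2]
def ray(name,uv,z):
    c=camera_model(name);R=np.array(c["R"]);t=np.array(c["t"]);d=R.T@np.linalg.solve(np.array(c["K"]),[uv[0],uv[1],1]);o=-R.T@t
    return o+d*(z-o[2])/d[2]
E
python3 - <<'E'
from h import *
for n in("scene","top"):
    im=grab_frame(n);cv2.imwrite(f"pics/{n}1.png",im)
    for k in("air_head","knob_center","knob_mark","ring_mark","vent_top"):
        for d in models.search_frame(k,n)[:3]:print(n,k,round(d["p"],2),np.round(d["point"]),np.round(px(n,d["point"])))
s=env.state();print(s)
E
```

```text
pics
scene air_head 0.82 [472. 189.  46.] [320. 225.]
scene air_head 0.66 [221. 452.  46.] [155. 237.]
scene knob_center 0.67 [478. 227.  74.] [309. 207.]
scene knob_center 0.67 [233. 496.  71.] [144. 216.]
scene knob_mark 0.54 [237. 495.  78.] [145. 213.]
scene ring_mark 0.52 [475. 220.  60.] [310. 214.]
scene ring_mark 0.52 [226. 484.  64.] [146. 223.]
scene vent_top 0.43 [502. 151.  58.] [342. 222.]
top air_head 0.97 [488. 202.  46.] [315. 193.]
top air_head 0.94 [233. 466.  47.] [206. 284.]
top knob_center 0.43 [486. 202.  49.] [315. 193.]
top knob_center 0.42 [485. 229.  74.] [305. 191.]
top ring_mark 0.57 [477. 230.  59.] [304. 195.]
top ring_mark 0.52 [233. 491.  57.] [195. 284.]
top vent_top 0.37 [501. 155.  55.] [333. 188.]
{'time_s': 0.6, 'qpos': array([ 7.58014153e+01,  1.83092707e+01,  8.96401466e+01, -6.59029424e-04,
        7.20446131e+01, -1.14779975e+00]), 'qvel': array([ 0.01793565, -0.05425375, -0.05456611, -0.02294553,  0.00122301,
       -0.02859073]), 'effort': array([ 7.39841616e-04, -4.12114441e+01, -2.32137555e+01,  7.27974926e-02,
        3.78647377e-02, -1.63720472e-05]), 'ee_pos': array([129.86417428, 560.14158506, 224.99452291]), 'ee_rot': array([1.79994044e+02, 7.46407842e-04, 1.66949418e+02]), 'force': array([ 0.58208367,  0.13658388, -0.93135915]), 'torque': array([ 0.02170266, -0.04887185,  0.0046117 ]), 'gripper_force': 0.0, 'gripper_width': 91.11890550251103}
```

```bash
python3 - <<'E'
import cv2,numpy as np
a=cv2.imread("pics/scene1.png");b=cv2.imread("pics/top1.png")
cv2.imwrite("pics/both.png",np.vstack([cv2.resize(a,(400,300)),cv2.resize(b,(400,300))]))
A=cv2.resize(a[180:260,260:380],(800,533),interpolation=3)[:299]
c=cv2.resize(b[150:235,260:380],None,fx=6.66,fy=6.66,interpolation=3)
cv2.imwrite("pics/crop.png",c)
E
```

```text
(no output)
```

View pics/both.png

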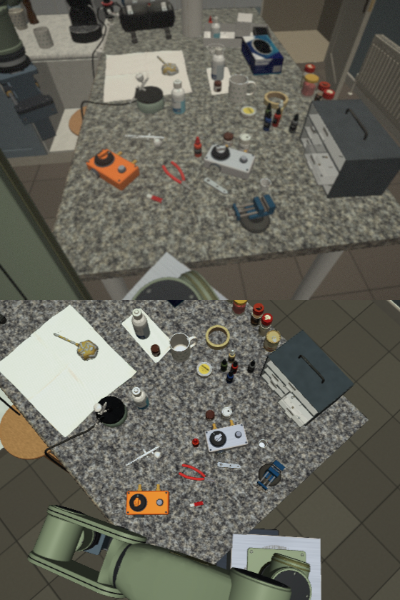

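View pics/crop.png

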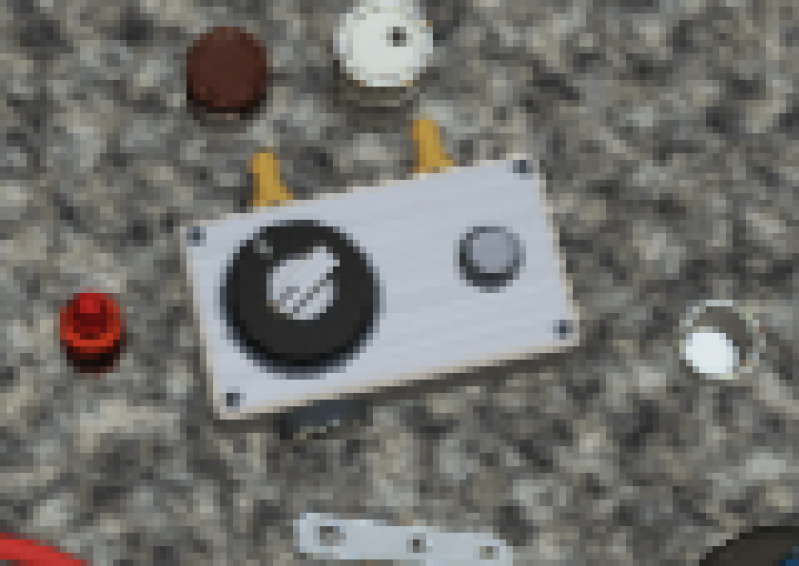

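The grey unit is at top (315,193) and the orange look-alike at top (206,284) and scene (155,237), so I'm choosing the grey one. Top crop: ring and knob at about (305,193), vent at about (333.5,188), barbs at the top (+x). The bar runs lower-left to upper-right. Only the lower-left end fits the stated 0.8–2.6 rad of travel.

```bash
python3 - <<'E'
from h import *
f=lambda u,v,z:ray("top",(260+u/6.66-.5,150+v/6.66-.5),z)
cs=[f(*p,45) for p in((187,230),(535,160),(580,345),(218,418))]  # (+x+y),(+x-y),(-x-y),(-x+y)
print(np.round(cs),[round(np.linalg.norm(cs[i]-cs[i-1])) for i in range(4)])
c=np.mean(cs,0);yv=(cs[0]+cs[3]-cs[1]-cs[2]);yv/=np.linalg.norm(yv);yaw=np.degrees(np.arctan2(-yv[0],yv[1]))
print("c",c,"yaw",yaw,"knob",c+32*yv,"vent",c-45*yv)
print("ringc",f(301,297,60),"ventc",f(491,252,59))
b0,b1=f(272,310,77),f(338,255,77);print("bar",b0,b1,np.degrees(np.arctan2(*(b0-b1)[1::-1])))
# scene crop
a=cv2.imread("pics/scene1.png");u=np.round(px("scene",c+32*yv)).astype(int);print(u)
b=cv2.imread("pics/top1.png")
A=cv2.resize(a[u[1]-22:u[1]+18,u[0]-22:u[0]+23],(450,400),interpolation=2)
B=cv2.resize(b[178:208,290:325],(350,300),interpolation=2);B=cv2.copyMakeBorder(B,0,100,0,0,0)
cv2.imwrite("pics/knob.png",np.hstack([A,B]))
E
```

```text
[[508. 276.  45.]
 [546. 138.  45.]
 [471. 118.  45.]
 [433. 259.  45.]] [77, 142, 78, 146]
c [489.30581636 197.70932151  45.        ] yaw 15.116088144745625 knob [480.96099733 228.60210376  45.        ] vent [501.04071811 154.26634646  45.        ]
ringc [479.82498244 229.32992264  60.        ] ventc [502.7260054  155.69237527  59.        ]
bar [469.74894524 240.71792018  77.        ] [493.15828724 216.36087082  77.        ] 133.86337427825094
[308 216]
```

View pics/knob.png

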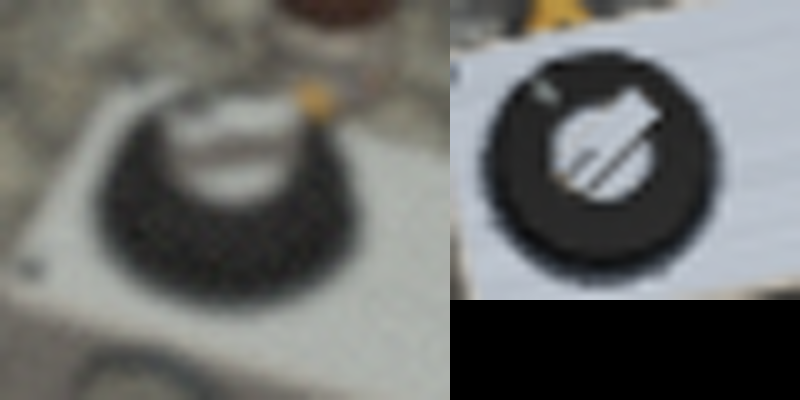

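```bash
cat >> h.py <<'E'
def go(x,y,z,yaw):
    s=env.state();p=s["ee_pos"];w=np.radians(s["ee_rot"][2]);d=np.array([x,y,z])-p
    print("tool shift",np.round([d[0]*np.cos(w)+d[1]*np.sin(w),d[0]*np.sin(w)-d[1]*np.cos(w),-d[2]],1),"turn z(cw)",round((s["ee_rot"][2]-yaw+180)%360-180,1))
E
python3 - <<'E'
from h import *
go(480.5,229,150,137)
f=lambda u,v,z:ray("top",(290+u/10-.5,178+v/10-.5),z)
for z in(64,70,77):
    d=f(655-450,115,z)-f(595-450,185,z);print(np.degrees(np.arctan2(-d[1],-d[0])))
    d=f(640-450,95,z)-f(560-450,175,z);print(np.degrees(np.arctan2(-d[1],-d[0])))
E
```

```text
tool shift [-416.4 -243.4   75. ] turn z(cw) 29.9
143.33218266995314
139.0431634659745
143.33218266995317
139.04316346597452
143.33218266995317
139.04316346597452
```

```bash
python3 -m crank '0 -52 -30.4 0 0 0 0;0 -52 -30.4 0 0 0 0;0 -52 -30.4 0 0 0 0;0 -52 -30.4 0 0 0 0;0 -52 -30.4 0 0 0 0;0 -52 -30.4 0 0 0 0;0 -52 -30.4 0 0 0 0;0 -52 -30.4 0 0 0 0' 9 && python3 -m crank '0 0 0 20 0 0 9;0 0 0 20 0 0 9;0 0 0 20 0 0 9;0 0 0 0 0 0 0;0 0 0 0 0 0 0'
python3 - <<'E'
from h import *
go(480.5,229,76.5,140)
a=grab_frame("scene");b=grab_frame("top")
for n in("top","scene"):
    for k in("knob_center","knob_mark","vent_top"):
        for d in models.search_frame(k,n)[:2]:print(n,k,round(d["p"],2),np.round(d["point"]))
A=cv2.resize(a[170:250,265:365],(400,320),interpolation=2)
B=cv2.resize(b[150:230,260:360],(400,320),interpolation=2)
cv2.imwrite("pics/near.png",np.hstack([A,B]))
E
```

```text
time_s: 1.6
ee_pos: [481.5, 227.8, 225.2]
ee_rot: [180.0, 0.0, 166.9]
force: [0.4, 1.0, 0.6]
gripper_width: 45.2
gripper_force: 0.0
time_s: 2.22
ee_pos: [480.7, 229.6, 165.8]
ee_rot: [179.9, 0.0, 140.1]
force: [0.8, -0.8, -0.1]
gripper_width: 45.5
gripper_force: 0.0
tool shift [-0.3 -0.6 89.3] turn z(cw) 0.1
top knob_mark 0.49 [235. 497.  79.]
scene knob_center 0.59 [479. 225.  74.]
scene knob_mark 0.46 [482. 226.  72.]
scene vent_top 0.55 [502. 152.  59.]
```

View pics/near.png

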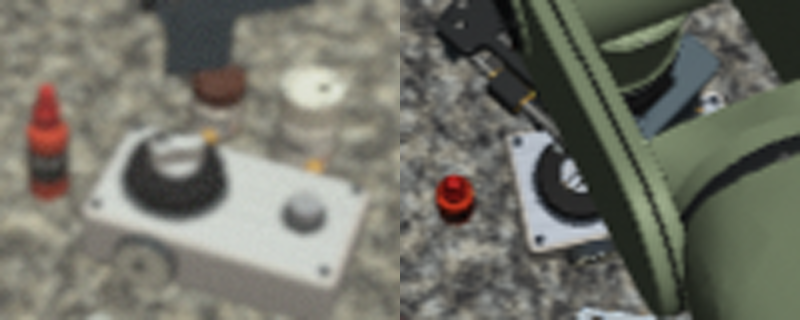

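The scene view shows the fingers above the knob: crop (178,150), full frame about (309,207). The vent is at about (341,223), and nothing is in the way. Descending and closing lightly.

```bash
python3 -m crank '0 0 0 45 0 0 0;0 0 0 33.8 0 0 0;0 0 0 10 0 0 0;0 0 0 0 0 0 0' && python3 -m crank '0.3 0 0 0 0 0 0;0.3 0 0 0 0 0 0' && python3 -c "
from h import *
s=env.state();print(s['ee_pos'],s['force'],s['torque'])" && python3 -m crank '1 0 0 0 0 0 0;1 0 0 0 0 0 0;1 0 0 0 0 0 0;1 0 0 0 0 0 0;1 0 0 0 0 0 0' 6; python3 -c "
from h import *
s=env.state();print(s['ee_pos'],s['ee_rot'],s['force'],s['torque'])"
```

```text
time_s: 3.12
ee_pos: [480.4, 229.4, 76.2]
ee_rot: [-180.0, -0.0, 140.0]
force: [-0.3, -0.1, -0.1]
gripper_width: 45.5
gripper_force: 0.0
time_s: 3.38
ee_pos: [481.0, 229.7, 77.4]
ee_rot: [179.9, 0.1, 140.0]
force: [-0.1, 0.1, 1.3]
gripper_width: 32.2
gripper_force: 0.0
[480.98486606 229.6711443   77.39466234] [-0.12681652  0.07670126  1.30270505] [-0.05180567  0.01642341  0.04234862]
time_s: 4.0
ee_pos: [481.6, 230.8, 76.6]
ee_rot: [179.7, 0.0, 139.9]
force: [2.7, 5.6, -1.1]
gripper_width: 9.9
gripper_force: 6.0
[481.59362513 230.77008209  76.608681  ] [1.79747048e+02 2.96967721e-02 1.39913275e+02] [ 2.69775499  5.62569878 -1.14199948] [ 0.78765956 -0.43144978  0.00341109]
```

```bash
python3 -m crank '1 0 1 0 0 0 0;1 0 0 0 0 0 0;1 0 0 0 0 0 0' 6; python3 -c "
from h import *
for i in range(3):
  s=env.state();print(s['ee_pos'],s['force'],s['torque']);grab_frame('scene')"
```

```text
time_s: 4.38
ee_pos: [481.6, 230.8, 76.6]
ee_rot: [179.9, 0.0, 139.9]
force: [1.9, 5.0, 1.3]
gripper_width: 10.3
gripper_force: 6.0
[481.61348897 230.79633465  76.57709949] [1.89236147 5.04127142 1.33542508] [ 0.8868433  -0.4591162  -0.04562187]
[481.61627115 230.77600163  76.58049063] [2.39613008 4.0589052  0.55049257] [ 0.84161768 -0.45589634 -0.05465364]
[481.60994588 230.79088126  76.58199877] [2.26239224 5.04660595 1.94594467] [ 0.92393002 -0.41833083 -0.02866991]
```

```bash
python3 -m crank '1 0 2 0 0 0 0;1 0 0 0 0 0 0;1 0 0 0 0 0 0' 6; python3 -c "
from h import *
for i in range(3):
  s=env.state();print(s['ee_pos'],s['force'],s['torque']);grab_frame('scene')"
```

```text
time_s: 4.9
ee_pos: [481.7, 230.9, 76.5]
ee_rot: [-179.9, 0.0, 140.0]
force: [-0.8, -0.2, 4.9]
gripper_width: 10.1
gripper_force: 6.0
[481.6818025  230.91119029  76.49047419] [-0.76050834 -0.20803447  4.87781604] [ 0.09899115 -0.02692366 -0.06507629]
[481.66149979 230.90706064  76.49380777] [0.30390762 0.12505407 5.78049249] [ 0.09478512 -0.01430198 -0.08093737]
[481.67992699 230.90434152  76.47752746] [0.49730651 0.47912727 4.66716898] [-0.00347498 -0.00455209 -0.0589589 ]
```

```bash
cat > r.py <<'E'
from h import *
T=[];F=[];p=[];n=__import__("sys").argv
for i in range(int(n[1]) if len(n)>1 else 4):
    s=env.state();T.append(s['torque'][2]);F.append(s['force']);p.append(s['ee_pos']);grab_frame('scene')
w=np.radians(s['ee_rot'][2]);f=np.mean(F,0)
print("tz",np.round(np.mean(T),3),"sd",np.round(np.std(T),3),"tool F",np.round([f[0]*np.cos(w)+f[1]*np.sin(w),f[0]*np.sin(w)-f[1]*np.cos(w),-f[2]],1),"pos",np.round(np.mean(p,0),2),"yaw",round(s['ee_rot'][2],2),"j6",round(s['qpos'][5],1),"t6",s['effort'][5],"t",s["time_s"],"w",s["gripper_width"])
E
python3 -m crank '1 0 0 -1 0 0 0;1 0 0 0 0 0 0' 8; python3 r.py;python3 -m crank '1 0 0 0 0 0 5;1 0 0 0 0 0 5;1 0 0 0 0 0 5;1 0 0 0 0 0 5;1 0 0 0 0 0 0' 8; python3 r.py
```

```text
time_s: 5.3
ee_pos: [481.6, 230.9, 76.6]
ee_rot: [-179.9, -0.0, 140.0]
force: [2.2, 0.3, -1.4]
gripper_width: 9.9
gripper_force: 8.0
tz -0.047 sd 0.024 tool F [-1.4  0.7  2.1] pos [481.65 230.94  76.62] yaw 139.96 j6 -25.5 t6 -0.047406493686139584 t 5.45 w 9.96699769942818
time_s: 6.12
ee_pos: [482.1, 231.3, 76.7]
ee_rot: [-180.0, 0.0, 120.0]
force: [3.6, -0.6, -5.2]
gripper_width: 10.0
gripper_force: 8.0
tz 0.009 sd 0.022 tool F [-2.4  2.2  5.9] pos [482.1  231.35  76.69] yaw 120.02 j6 -5.6 t6 -0.011031744943466038 t 6.275 w 10.05972034235708
```

```bash
python3 -m crank '1 -0.5 0.8 0.5 0 0 0;1 0 0 0 0 0 6;1 0 0 0 0 0 6;1 0 0 0 0 0 6;1 0 0 0 0 0 6;1 0 0 0 0 0 6;1 0 0 0 0 0 0'; python3 r.py
```

```text
time_s: 7.2
ee_pos: [483.0, 231.6, 76.6]
ee_rot: [-180.0, -0.0, 90.0]
force: [1.5, 0.7, -5.3]
gripper_width: 10.1
gripper_force: 8.0
tz 0.009 sd 0.011 tool F [-0.4  2.   5.3] pos [483.03 231.58  76.66] yaw 90.02 j6 24.3 t6 -0.024425939773209393 t 7.35 w 10.263175978114147
```

```bash
python3 -m crank '1 0 0 0 0 0 5;1 0 0 0 0 0 5;1 0 0 0 0 0 5;1 0 0 0 0 0 5;1 0 0 0 0 0 0'; python3 r.py
```

```text
time_s: 8.02
ee_pos: [483.6, 231.5, 76.7]
ee_rot: [179.9, -0.0, 70.1]
force: [4.4, -1.6, -6.4]
gripper_width: 10.3
gripper_force: 8.0
tz 0.003 sd 0.028 tool F [0.1 4.9 6.4] pos [483.61 231.49  76.68] yaw 70.04 j6 44.4 t6 -0.004490816354518756 t 8.175 w 9.759738428883487
```

```bash
python3 -m crank '1 0 1.5 0.7 0 0 0;1 0 0 0 0 0 5;1 0 0 0 0 0 5;1 0 0 0 0 0 5;1 0 0 0 0 0 5;1 0 0 0 0 0 0'; python3 r.py; python3 -m crank '1 0 0 0 0 0 2;1 0 0 0 0 0 2;1 0 0 0 0 0 0'; python3 r.py
```

```text
time_s: 8.98
ee_pos: [484.3, 231.1, 76.5]
ee_rot: [-180.0, -0.0, 50.0]
force: [0.8, -0.9, 1.2]
gripper_width: 10.3
gripper_force: 8.0
tz 0.013 sd 0.018 tool F [-0.6  0.7 -2.8] pos [484.27 231.15  76.53] yaw 50.01 j6 64.2 t6 -0.013268562324810773 t 9.125 w 9.748638866416266
time_s: 9.55
ee_pos: [484.4, 231.1, 76.5]
ee_rot: [-180.0, -0.0, 45.9]
force: [0.2, -1.8, 5.8]
gripper_width: 10.1
gripper_force: 8.0
tz 0.04 sd 0.015 tool F [-1.   0.6 -5.4] pos [484.39 231.06  76.47] yaw 45.92 j6 68.3 t6 0.030057979747653008 t 9.7 w 9.622042864897788
```

```bash
for k in 1; do python3 -m crank '1 0 0 -0.3 0 0 1.5;1 0 0 0 0 0 1.5;1 0 0 0 0 0 0'; python3 r.py 3;  python3 -m crank '1 0 0 0 0 0 1.5;1 0 0 0 0 0 1.5;1 0 0 0 0 0 0'; python3 r.py 3; done | grep tz
```

```text
tz 0.066 sd 0.026 tool F [-1.   1.5 -5.2] pos [484.47 231.01  76.49] yaw 42.91 j6 71.4 t6 0.036270321579650044 t 10.225 w 10.116095850302772
tz 0.028 sd 0.027 tool F [-1.4  1.3 -5.3] pos [484.5  230.94  76.48] yaw 39.91 j6 74.4 t6 0.03767748945392668 t 10.75 w 9.710745052699341
```

```bash
python3 -m crank '1 0 0 0 0 0 1.5;1 0 0 0 0 0 1.5;1 0 0 0 0 0 0' | grep rot; python3 r.py 3
```

```text
ee_rot: [180.0, -0.0, 36.9]
tz 0.036 sd 0.044 tool F [-1.2  2.1 -5.3] pos [484.55 230.87  76.48] yaw 36.91 j6 77.4 t6 0.038374835858121514 t 11.275 w 10.04415937810756
```

```bash
python3 -m crank '1 0 0 0 0 0 1.5;1 0 0 0 0 0 1.5;1 0 0 0 0 0 0' | grep rot; python3 r.py 3
```

```text
ee_rot: [180.0, -0.0, 34.0]
tz 0.232 sd 0.032 tool F [-1.4  2.3 -4.9] pos [484.68 230.85  76.45] yaw 33.97 j6 80.3 t6 0.23823067545890808 t 11.8 w 10.427599044788469
```

The stop is felt: torque jumped from 0.04 to 0.235 N m at yaw 34° and held, which is snug and below forcing. Releasing.

```bash
python3 -m crank '1 0 0 0 0 0 0;1 0 0 0 0 0 0' && python3 r.py 2 && python3 -m crank '0.3 0 0 -0.3 0 0 0;0.3 0 0 0 0 0 0;0.3 0 0 0 0 0 0;0.3 0 0 -20 0 0 0;0.3 0 0 -50 0 0 0;1 0 0 -30 0 0 0;1 0 0 0 0 0 0;1 0 0 0 0 0 0;1 0 0 0 0 0 0;1 0 0 0 0 0 0' 20; python3 r.py 3
python3 - <<'E'
from h import *
b=grab_frame("top");a=grab_frame("scene")
for n in("top","scene"):
    for k in("knob_mark","ring_mark","vent_top"):
        for d in models.search_frame(k,n)[:2]:print(n,k,round(d["p"],2),np.round(d["point"]))
A=cv2.resize(a[180:250,270:370],(400,280),interpolation=2)
B=cv2.resize(b[165:235,265:365],(400,280),interpolation=2)
cv2.imwrite("pics/after.png",np.hstack([A,B]))
# vent from knob axis, block yaw 15.1
c=np.array([484.0,230.9]);w=np.radians(15.1)
print(c-77*np.array([-np.sin(w),np.cos(w)]))
E
```

```text
time_s: 12.1
ee_pos: [484.7, 230.9, 76.5]
ee_rot: [180.0, -0.0, 34.0]
force: [0.7, -1.9, 5.3]
gripper_width: 10.2
gripper_force: 8.0
tz 0.229 sd 0.017 tool F [-0.3  2.2 -5.3] pos [484.68 230.86  76.46] yaw 33.97 j6 80.3 t6 0.2368954662233591 t 12.15 w 10.359369201356529
time_s: 13.45
ee_pos: [484.0, 230.9, 175.4]
ee_rot: [-180.0, 0.1, 33.9]
force: [-0.5, 0.6, 0.1]
gripper_width: 0.2
gripper_force: 0.0
tz -0.017 sd 0.014 tool F [-0.1 -0.3  0. ] pos [484.12 230.9  175.65] yaw 33.95 j6 80.3 t6 -2.3795432184670062e-05 t 13.55 w 0.5507091888786686
top knob_mark 0.62 [233. 499.  77.]
top knob_mark 0.28 [461. 310.  51.]
top ring_mark 0.84 [235. 492.  55.]
top ring_mark 0.41 [462. 234.  57.]
scene knob_mark 0.55 [479. 226.  72.]
scene ring_mark 0.52 [476. 219.  59.]
scene vent_top 0.61 [501. 154.  58.]
[504.05884717 156.55860742]
```

View pics/after.png

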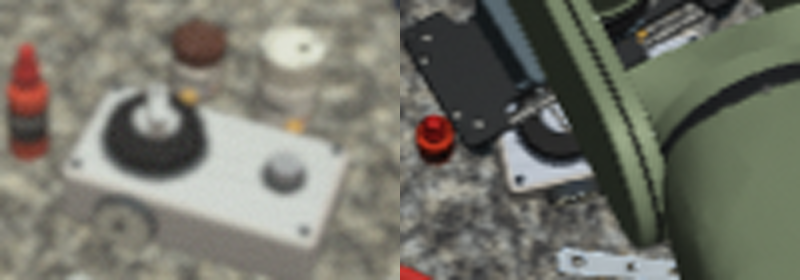

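Scene crop: the knob bar now stands up-image at (157,105), the vent is at crop (283,172), and nothing has been disturbed. Moving over the vent.

```bash
python3 -m crank '1 -13 36.4 0 0 0 0;1 -13 36.4 0 0 0 0;1 0 0 0 0 0 0;1 0 0 50 0 0 0;1 0 0 45 0 0 0;1 0 0 0 0 0 0;1 0 0 0 0 0 0' && python3 r.py 2
```

```text
time_s: 14.88
ee_pos: [504.7, 157.0, 83.0]
ee_rot: [180.0, -0.1, 34.0]
force: [0.0, 0.4, -0.6]
gripper_width: 0.3
gripper_force: 0.0
tz 0.017 sd 0.002 tool F [0.2 0.2 0.3] pos [504.87 157.    83.21] yaw 33.97 j6 72.0 t6 0.0011411515879444778 t 14.925 w 0.6107213875252281
```

```bash
python3 -m crank '1 -0.5 0.5 14 0 0 0;1 0 0 2 0 0 0;1 0 0 2 0 0 0;1 0 0 0 0 0 0' && python3 r.py 3; python3 -m crank '1 0 0 1.5 0 0 0;1 0 0 1 0 0 0;1 0 0 0 0 0 0' && python3 r.py 3
```

```text
time_s: 15.48
ee_pos: [504.1, 155.7, 64.3]
ee_rot: [180.0, -0.1, 33.9]
force: [-0.2, 0.9, 5.4]
gripper_width: 0.3
gripper_force: 2.7
tz -0.008 sd 0.043 tool F [ 0.1 -0.7 -5.8] pos [504.07 155.65  64.28] yaw 33.94 j6 72.0 t6 0.00034768931072903797 t 15.575 w 0.8951884396250905
time_s: 16.0
ee_pos: [504.1, 155.7, 64.0]
ee_rot: [180.0, -0.1, 33.9]
force: [-4.2, -0.1, 20.8]
gripper_width: 0.4
gripper_force: 10.6
tz 0.032 sd 0.018 tool F [ -3.9  -2.3 -21.5] pos [504.12 155.67  63.97] yaw 33.94 j6 72.0 t6 -9.351745575258974e-05 t 16.1 w 0.37738986796109075
```

Bottomed: 21 N at TCP z 64, tips at 53 mm. Retracting.

```bash
python3 -m crank '1 0 0 -15 0 0 0;1 0 0 -60 0 0 0;1 0 0 -60 0 0 0;1 0 0 -40 0 0 0;1 0 0 0 0 0 0;1 -60 0 0 0 0 0;1 -60 0 0 0 0 0;1 -60 0 0 0 0 0;1 0 0 0 0 0 0'
python3 - <<'E'
from h import *
b=grab_frame("top");a=grab_frame("scene")
A=cv2.resize(a[170:240,260:360],(400,280),interpolation=2)
B=cv2.resize(b[150:220,265:365],(400,280),interpolation=2)
cv2.imwrite("pics/end.png",np.hstack([A,B]))
for n in("top","scene"):
    for k in("ring_mark","vent_top"):
        for d in models.search_frame(k,n)[:2]:print(n,k,round(d["p"],2),np.round(d["point"]))
E
```

```text
time_s: 17.27
ee_pos: [349.5, 53.4, 234.4]
ee_rot: [-179.9, 0.3, 33.8]
force: [1.1, -0.6, 0.6]
gripper_width: 0.4
gripper_force: 0.0
top ring_mark 0.68 [478. 225.  60.]
top ring_mark 0.58 [235. 493.  56.]
top vent_top 0.5 [502. 155.  55.]
top vent_top 0.4 [239. 420.  63.]
scene ring_mark 0.84 [478. 220.  60.]
scene vent_top 0.49 [502. 155.  54.]
```

View pics/end.png

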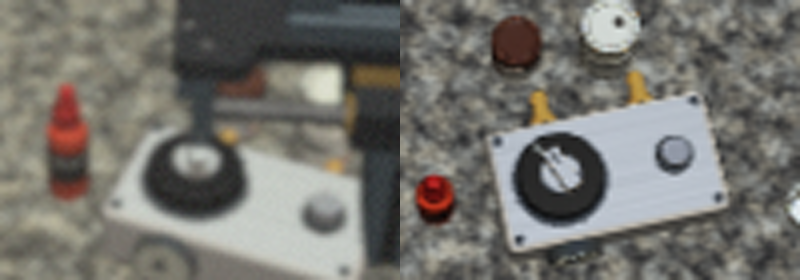

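Top view: the bar points up-left at (555,165), the vent is out at (674,153), and the bystanders are in place. I'm comparing the ring mark before and after in one crop.

```bash
python3 - <<'E'
from h import *
b=grab_frame("top");o=cv2.imread("pics/top1.png")
f=lambda i:cv2.resize(i[176:212,286:324],(400,379),interpolation=2)
cv2.imwrite("pics/cmp.png",np.hstack([f(o),f(b)]))
E
```

```text
(no output)
```

View pics/cmp.png

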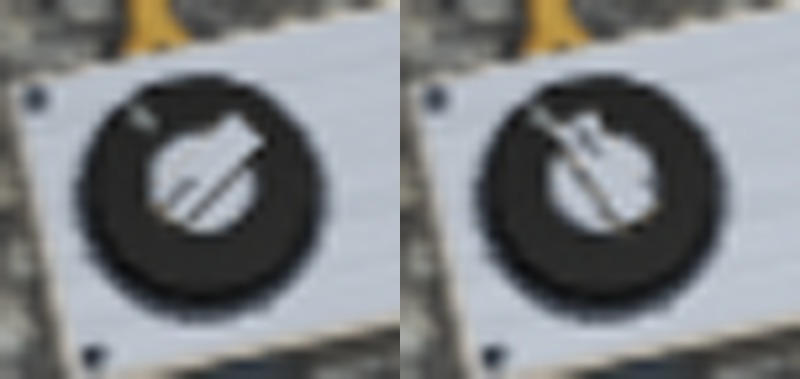

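The ring mark is unmoved, at (140,117) before and (540,117) after, which is the same spot in each half. The knob mark now points toward the barbs at (590,140), and the vent is out. Handing in.

```bash
python3 -c "
from h import *
print(env.job_done())"
```

```text
the job is handed in; nothing more can be done
None
```

The job is handed in: I turned the inner knob clockwise to its stop and nipped it up at about 0.24 N m, then pressed the vent button fully in and it sprang back; the ring mark is unmoved and nothing else looks disturbed.

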